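# Switch on at the guarded toggle

### The job

On the wide switch box, the one with a black binding post at each side of its guard, lift the hinged grey guard by its front lip with a fingertip, flip the toggle beneath it fully over towards the back of the box, and let the guard drop shut over it again. Leave the box standing where it is, neither lifted nor shoved along, and do not touch the narrow switch box or disturb the other things on the bench.

Things in the scene. Friction and masses are not known exactly. Their poses are not given: they have to be found in the camera images.
- wide_box: Wide switch box, white, 120 deep (own x) x 160 wide (own y) x 70 high, loose on rubber feet, about 1 kg; grey guard mid-top, a black binding post (20 dia, 23 high) on top 60 mm to each side. Origin: centre of underside. Own x runs from its front (lip side) to its back, z up; front face at x = -60 mm, top at z = 70. Stands left or right, turned up to 0.35 rad.
- narrow_box: Narrow switch box: the same enclosure, guard and toggle, but 92 mm wide and without posts. Not to be operated. Origin and axes as for the wide box.
- wide_guard (a joint): Wide box's guard, rad: 0 shut, grows as the lip rises, stop at 1.3. Hinge along the box's own y at own x = +10, z = 74 mm. A grey hood 60 wide, 42 mm above the box top, closed at front and sides, over own x = -62 to +12, with a 52 wide lip at its front foot overhanging the box's front. A weak spring (0.4 to 0.8 N at the lip) shuts it from any angle when let go.
- wide_lip (a point): Front edge of that guard's lip, mid-width, moves with the guard. Shut: own x = -88, z = 80 mm of the box: 28 mm ahead of the box's front face and 80 above the bench. Lip 4 to 6 mm thick, sloping down to 5 mm above the box top at the hood. Under the overhang all is free down to the bench: a fingertip tilted to point ahead and down fits under it.
- wide_toggle (a joint): Wide box's toggle, rad: 0 = off, leaning 0.4 rad to the box's front; 0.8 = on, leaning 0.4 rad to its back. A heavy lever that tips over: past about 0.5 it falls to the far end by itself; takes about 0.3 N at the tip. Pivot at own x = -24, y = 0, z = 70 mm; swings in the own x-z plane.
- wide_tip (a point): Top of the wide box's steel bat-shaped toggle lever, 34 mm from its pivot, 11 mm dia near the top; under the shut guard at the start.
- narrow_guard (a joint): Guard of the narrow box, as for the wide box. Leave shut.
- narrow_toggle (a joint): Toggle of the narrow box, as for the wide box. Leave off.
- bottle: Bystander: white screw-cap bottle, 44 dia x 90 high, loose, standing between and behind the boxes; origin at its foot.
- tape_roll: Bystander: roll of tape, 98 dia x 25 high, lying loose in front between the boxes; origin at the centre of its underside.
- tip_box: Bystander: pipette tip box with lid, 75 x 112 x 62 high, loose at the back; origin at the centre of its underside.
- carrier: Bystander: upright grey tube carrier, 24 x 151 x 56 high, loose at the right; origin at the centre of its underside.
Not all that is in view belongs to the job. What is shaped like the wide_box but red is not meant.

How it is judged:
By the outcome, as a careful person would: the job done as asked, in the order asked, and still so for the second after the job is handed in, with the robot touching nothing.
It also fails if it takes over 40 s, if anything falls off the work surface, if the arm or the gripper's body presses on something with over 40 N, if the wrist force passes 120 N, or if a joint passes its speed limit or range.

### The arm

A 6-joint arm with a two-finger parallel gripper is mounted at the origin on a cart in front of the work surface, level with it; the furniture and walls round the work are solid. World frame = base frame: x ahead of the robot, y to its left, z up, the work surface at z = 0. Lengths are in m, angles in rad, forces in N, time in s.
With the tool pointing down it reaches from about 0.275 to 0.825 m from the base axis. Payload 5.2 kg.
Tool frame: the origin (TCP) lies midway between the tips of the shut fingers; the grasp point (between the pads) lies 19 mm behind it; z points along the fingers, y is the direction in which the jaws open and shut (so a half turn about z gives the same grasp; the last joint's range is limited). The gripper opens to 93 mm and grips with 3 to 60 N. Pads are 15 mm wide; open, the fingers measure 128 mm over their backs; the gripper's body (75 mm by 188 mm) begins 65 mm behind the grasp point.
Start: joints at [-1.342, 0.259, 1.535, -0, 1.348, -0.203], TCP at [0.23, -0.5, 0.198] pointing down, gripper open.
Joint ranges: [-3.14, 3.14], [-0.91, 2.08], [0.19, 2.58], [-1.22, 4.36], [0.22, 2.71], [-3.12, 3.12]. Speed limits (rad/s): [2.57, 2.57, 3.14, 3.14, 3.14, 3.14].

### API

Orientations are given as a rotation vector (axis times angle).
In Python, from workcell import env gives the robot as it stands. Calls block until the motion is done:
- env.reach(position, orientation): joint-space move of the TCP to a pose.
- env.movel(position, orientation=None, vel=0.15): straight line of the TCP; orientation=None keeps the orientation; vel is the mean speed in m/s.
- env.move_j(angles): joint-space move.
- env.move_gripper(opening, effort=None): finger opening in m; effort is the grip in N (None keeps the last); returns when the fingers have stopped.
- env.hold(seconds).
- env.inverse_kinematics(position, orientation): joint angles nearest the present ones, or None.
- env.observe(): the state.
- env.snapshot(name): name is "side" or "top" or "wrist"; returns a dict with "image" (420x560x3 uint8, red, green, blue), "fx", "fy", "cx", "cy" (pixels), "D" ([k1, k2, p1, p2, k3] as OpenCV has them; the pictures are not rectified), "position" and "rotation" of the camera in the world. Camera axes: x right, y down, z forward; pixel columns grow to the right and rows downward; lengths in m; the calibration is good to about 2 mm. A picture is of the moment at which its call begins. There is no depth.
A pose or a line that the arm cannot do raises env.PlanningError and nothing moves.
- env.sign_off(): hands the job in, once; it reports no verdict.
Trained networks look in the newest picture that a camera, given by its name, has taken for a name from the list of things; names that differ only in an ending like _2 or _b are one class to them, and where a whole thing is asked for, a point or a joint stands for the part that bears it (a point fixed in the world has none). Each returns a list of dicts, best first, with "score" (0 to 1); they miss things now and then, are a little off and sometimes report something else, mostly with a low value. They report only what shows in the picture. A call takes as long as a camera call. They do not tell look-alikes from the thing itself.
- env.regions_of(target, camera): "mask" (420x560 bool, what is visible of it).
- env.place_of(target, camera): "at" ([x, y, z] in m, in world coordinates, good to about 4 mm: a listed point, or the origin of a listed thing).
The state is a dict: "time": time; "joint_positions": joint angles; "dq": joint speeds; "joint_torque": joint torques, N m; "eef_pos": TCP position; "tool_rot": TCP orientation; "ft_force": force on the tool from outside, world axes, zero at the start; "torque": the same for the moment, N m; "finger_gap": finger opening in m.
Only numpy, scipy, OpenCV 4.12 (cv2) and the standard library are available. Lean on these libraries where they do the work, as an engineer would, in place of code of your own. Each camera call takes 0.05 s, during which the arm holds its last target. There are 200 camera calls.

## Working session

There is one attempt and no reset: what is moved stays moved. The work goes in short steps, each a Python script; the robot and the scene stay as the last script left them, time stands still between calls to the robot, and variables do not carry over. Pictures are saved under pics/ and viewed, about 8 in all and at most 12, crops included, and the job is handed in when it is done.

```bash
ls; mkdir -p pics; python3 - <<'E'
from workcell import env
import cv2, numpy as np
ims=[]
for c in ("top","side"):
    s=env.snapshot(c); im=s["image"]; cv2.imwrite(f"pics/{c}0.png",im[:,:,::-1])
    print(c,s["fx"],s["cx"],s["cy"],np.round(s["D"],3),np.round(s["position"],3),np.round(s["rotation"],3).tolist())
    for t in ("wide_box","narrow_box","wide_lip","wide_guard","bottle","tape_roll","tip_box","carrier"):
        print(t,[(round(d["score"],2),np.round(d["at"],3).tolist()) for d in env.place_of(t,c)])
print(env.observe()["time"])
E
```

```text
pics
top 540.8957865723494 284.2026835239429 209.1892180639743 [-0.176  0.     0.     0.     0.   ] [ 0.413 -0.129  1.402] [-2.133, 2.147, -0.139]
wide_box [(0.62, [0.605, -0.189, -0.001]), (0.58, [0.634, -0.509, -0.002]), (0.47, [0.518, -0.186, 0.085]), (0.38, [0.634, 0.003, 0.002])]
narrow_box [(0.68, [0.599, 0.219, 0.0])]
wide_lip [(0.96, [0.608, -0.42, 0.083]), (0.93, [0.517, -0.186, 0.081])]Traceback (most recent call last):
  File "<stdin>", line 8, in <module>
ValueError: it knows: bottle, carrier, narrow_box, tape_roll, tip_box, wide_box, wide_lip, wide_tip
```

```bash
python3 - <<'E'
from workcell import env
import cv2, numpy as np
for c in ("side",):
    s=env.snapshot(c); im=s["image"]; cv2.imwrite(f"pics/{c}0.png",im[:,:,::-1])
    print(c,s["fx"],s["cx"],s["cy"],np.round(s["D"],3),np.round(s["position"],3),np.round(s["rotation"],3).tolist())
    for t in ("wide_box","narrow_box","wide_lip","bottle","tape_roll","tip_box","carrier"):
        print(t,[(round(d["score"],2),np.round(d["at"],3).tolist()) for d in env.place_of(t,c)])
E
```

```text
side 530.0239646197838 280.7266856243102 202.50001920377971 [-0.038  0.     0.     0.     0.   ] [0.547 1.036 0.876] [-0.06, 2.754, -1.454]
wide_box [(0.94, [0.604, -0.186, -0.002]), (0.79, [0.635, -0.507, 0.001])]
narrow_box [(0.71, [0.603, 0.218, 0.001])]
wide_lip [(0.97, [0.612, -0.418, 0.083]), (0.73, [0.52, -0.183, 0.082])]
bottle [(0.95, [0.636, 0.005, 0.001])]
tape_roll [(0.55, [0.422, 0.005, -0.002])]
tip_box []
carrier [(0.95, [0.469, -0.431, 0.001])]
```

View pics/top0.png

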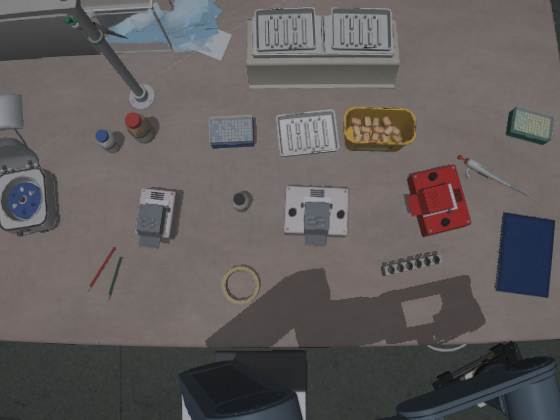

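View pics/side0.png

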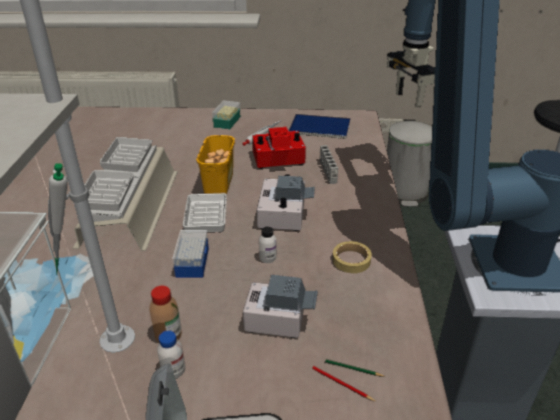

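Candidates in the top view are the wide white box at (316,212), the red look-alike at (438,200), and the narrow white box at (155,215). The white one with a dark post on each side of its guard, at about (292,212) and (341,215), fits the description. I'll confirm that with a crop and fit its yaw.

```bash
cat > h.py <<'E'
from workcell import env
import cv2, numpy as np
from scipy.spatial.transform import Rotation as R
def cam(s):
    K=np.array([[s["fx"],0,s["cx"]],[0,s["fy"],s["cy"]],[0,0,1]]); r=np.array(s["rotation"],float)
    Rm=R.from_rotvec(r).as_matrix() if r.size==3 else r.reshape(3,3)
    return K,np.array(s["D"],float),Rm,np.array(s["position"],float)
def onplane(s,uv,z):
    K,D,Rm,p=cam(s); n=cv2.undistortPoints(np.array(uv,float).reshape(-1,1,2),K,D)[:,0]
    d=np.c_[n,np.ones(len(n))]@Rm.T
    return p+d*((z-p[2])/d[:,2])[:,None]
def proj(s,P):
    K,D,Rm,p=cam(s)
    return cv2.projectPoints(np.array(P,float).reshape(-1,3),cv2.Rodrigues(Rm.T)[0],-Rm.T@p,K,D)[0][:,0]
E
python3 - <<'E'
from h import *
s=env.snapshot("top"); im=s["image"][:,:,::-1]
# dark post tops
g=cv2.cvtColor(np.ascontiguousarray(im),cv2.COLOR_BGR2GRAY)
sub=(g[175:255,275:360]<70).astype(np.uint8)
n,l,st,c=cv2.connectedComponentsWithStats(sub)
P=[]
for i in range(1,n):
    if st[i,4]>15:
        uv=c[i]+[275,175]; w=onplane(s,uv,.088)[0]; print(uv.round(1),st[i,4],w.round(4)); P.append(w)
for d in env.regions_of("wide_box","top"):
    m=d["mask"]; ys,xs=np.nonzero(m); print(round(d["score"],2),m.sum(),xs.mean().round(),ys.mean().round())
lips=[d["at"] for d in env.place_of("wide_lip","top")]; print(lips)
a=np.array([.605,-.188]);
cr=im[165:265,260:370].copy(); cr=cv2.resize(cr,None,fx=6,fy=6,interpolation=cv2.INTER_CUBIC)
cv2.imwrite("pics/crop1.png",cr[:600])
env.snapshot("side")
print([ (d["score"],d["at"]) for d in env.place_of("wide_lip","side")],[ (d["score"],d["at"]) for d in env.place_of("wide_box","side")])
for tilt in (45,):
  for f in (0,1):
    t=np.radians(tilt); z=np.array([np.cos(t),0,-np.sin(t)]); y=np.array([0,1,0])*(1-2*f); M=np.c_[np.cross(y,z),y,z]
    for p in ([.44,-.186,.25],[.44,-.186,.06],[.53,-.186,.06],[.58,-.186,.1]):
        q=env.inverse_kinematics(p,R.from_matrix(M).as_rotvec()); print(f,p,None if q is None else np.round(q,2))
print(R.from_rotvec(env.observe()["tool_rot"]).as_matrix().round(2))
s=env.snapshot("wrist"); print("wrist cam",np.round(s["position"],3),env.observe()["eef_pos"])
E
```

```text
[291.9 211.8] 44 [ 0.5971 -0.1294  0.088 ]
[340.1 214.1] 43 [ 0.5905 -0.2476  0.088 ]
[316.  231.7] 75 [ 0.5477 -0.1879  0.088 ]
[[0.5183, -0.1877, 0.0801], [0.6114, -0.4186, 0.0808]]
[(0.78, [0.6128, -0.4208, 0.0828])] [(0.95, [0.6348, -0.5044, -0.0011]), (0.94, [0.6068, -0.1879, -0.0012])]
0 [0.44, -0.186, 0.25] [-1.3  -0.29  2.23  0.86  1.13  3.05]
0 [0.44, -0.186, 0.06] [-1.3   0.19  2.52  1.39  0.77  2.19]
0 [0.53, -0.186, 0.06] [-0.99  0.27  2.37  1.57  0.63  2.32]
0 [0.58, -0.186, 0.1] [-0.86  0.22  2.24  1.41  0.57  2.65]
1 [0.44, -0.186, 0.25] [-1.3  -0.29  2.23  0.86  1.13 -0.09]
1 [0.44, -0.186, 0.06] [-1.3   0.19  2.52  1.39  0.77 -0.95]
1 [0.53, -0.186, 0.06] [-0.99  0.27  2.37  1.57  0.63 -0.82]
1 [0.58, -0.186, 0.1] [-0.86  0.22  2.24  1.41  0.57 -0.5 ]
[[ 0.91  0.42 -0.  ]
 [ 0.42 -0.91  0.  ]
 [-0.   -0.   -1.  ]]
wrist cam [ 0.291 -0.471  0.385] [ 0.2301853  -0.49951723  0.19757262]
```

View pics/crop1.png

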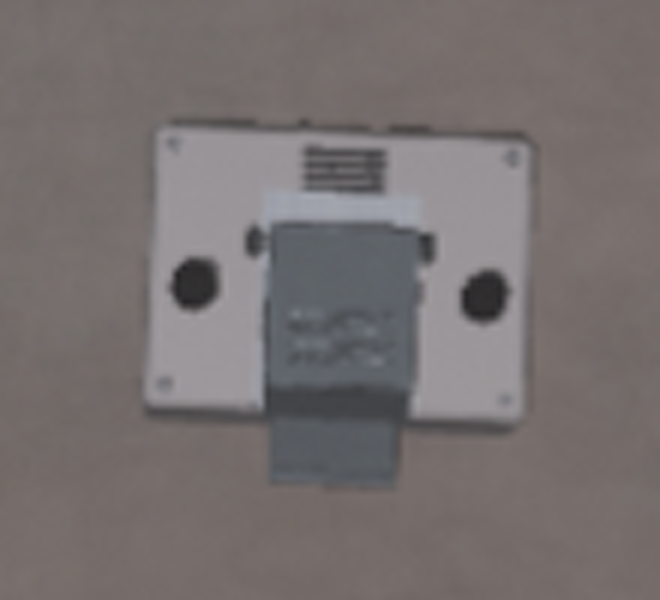

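```bash
cat >> h.py <<'E'
def frame(o,psi): return np.array([np.cos(psi),np.sin(psi)]),np.array([-np.sin(psi),np.cos(psi)]),np.array(o,float)
def W(B,x,z,y=0):  # box mm -> world m
    ex,ey,o=B; return np.r_[o+ex*x/1e3+ey*y/1e3,z/1e3]
def rot(psi,tilt=45):
    t=np.radians(tilt); z=np.array([np.cos(t)*np.cos(psi),np.cos(t)*np.sin(psi),-np.sin(t)]); y=np.array([np.sin(psi),-np.cos(psi),0])
    return R.from_matrix(np.c_[np.cross(y,z),y,z]).as_rotvec()
E
python3 - <<'E'
from h import *
s=env.snapshot("top")
c=np.array([(158,128),(530,140),(520,420),(145,405)])/6+[260,165]-.4
w=onplane(s,c,.07); print(w.round(4)); m=w.mean(0); 
ay=(w[0]+w[3]-w[1]-w[2])[:2]; ax=(w[0]+w[1]-w[2]-w[3])[:2]
print("centre",m,"psi",np.arctan2(-ay[0],ay[1]),np.arctan2(ax[1],ax[0]),"size",np.linalg.norm(ax)/2,np.linalg.norm(ay)/2)
psi=-.05; B=frame((.6055,-.1892),psi)
print(env.observe()["time"])
env.move_gripper(0.0,10)
env.reach(W(B,-170,220),rot(psi))
s=env.snapshot("wrist"); o=env.observe(); print(o["time"],o["eef_pos"],o["ft_force"],o["finger_gap"])
for t in("wide_lip","wide_box"): print(t,[(d["score"],d["at"]) for d in env.place_of(t,"wrist")])
im=np.ascontiguousarray(s["image"][:,:,::-1])
for P in (W(B,-88,80),W(B,-60,70,80),W(B,-60,70,-80),W(B,60,70,80),W(B,60,70,-80),W(B,-60,0,80)):
    cv2.circle(im,tuple(int(v) for v in proj(s,P)[0]),3,(0,255,0),-1)
cv2.imwrite("pics/w1.png",im)
s=env.snapshot("side"); cv2.imwrite("pics/s1.png",s["image"][:,:,::-1])
E
```

```text
[[ 0.6652 -0.1149  0.07  ]
 [ 0.659  -0.2703  0.07  ]
 [ 0.5416 -0.2635  0.07  ]
 [ 0.5491 -0.1089  0.07  ]]
centre [ 0.60370842 -0.18941416  0.07      ] psi -0.044015474002208774 -0.05470373825770197 size 0.11689686333641972 0.15514822046353619
1.0
3.8667 [ 0.43582597 -0.182037    0.2205716 ] [ 0.0949312   0.44152309 -0.15527705] 0.0004976633181469524
wide_lip [(0.72, [0.5186, -0.1841, 0.0788]), (0.7, [0.6124, -0.4218, 0.0809])]
wide_box [(0.71, [0.607, -0.1894, 0.0006]), (0.7, [0.6338, -0.5086, 0.0009])]
```

View pics/w1.png

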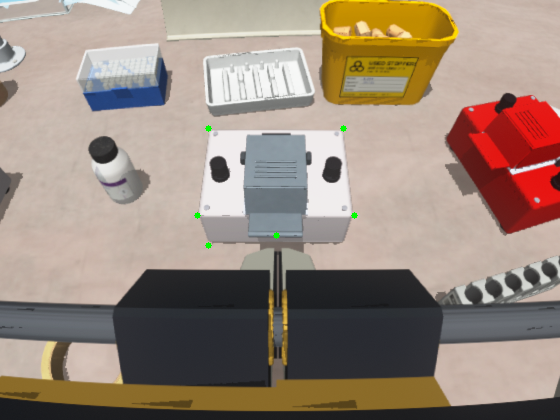

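View pics/s1.png

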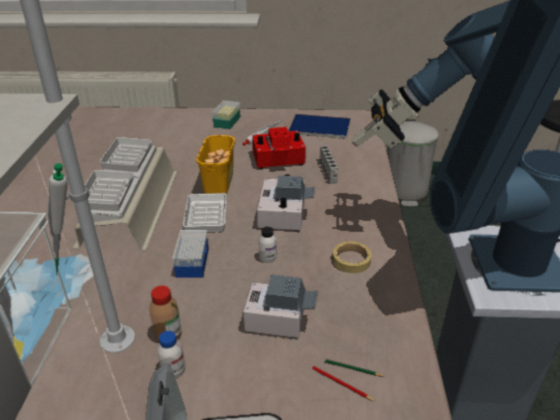

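The green predicted points fall on the box: the lip edge projects to (276,236), where it is seen, and the top corners agree to within about 5 px. At 45° the finger back rises, so I'll go in low, with the TCP at z ≈ 38 mm, and then lift.

```bash
cat >> h.py <<'E'
psi=-.05; B=frame((.6055,-.1892),psi); Q=rot(psi)
def go(x,z,f0=None,vel=.1,lim=6,step=None):
    """line in box mm coords; optionally in steps, stopping on force"""
    p0=env.observe()["eef_pos"]; p1=W(B,x,z); n=1 if step is None else max(1,int(np.ceil(np.linalg.norm(p1-p0)*1e3/step)))
    for i in range(1,n+1):
        env.movel(p0+(p1-p0)*i/n,Q,vel=vel); f=np.array(env.observe()["ft_force"])-(0 if f0 is None else f0)
        if f0 is not None and np.linalg.norm(f)>lim: print("STOP",x,z,i,n,f.round(2)); return False
    print((x,z),"f",f.round(2),"t",round(env.observe()["time"],2)); return True
E
python3 - <<'E'
from h import *
go(-150,110,vel=.2); go(-145,40,vel=.15); env.hold(.1)
f0=np.array(env.observe()["ft_force"]); np.save("f0.npy",f0); print(f0)
ok=go(-73,38,f0,.08,lim=3,step=24) and go(-73,60,f0,.08,lim=4,step=11) and go(-66,95,f0,.1,lim=4,step=18) and go(-60,115,f0,.1,lim=4)
s=env.snapshot("side"); cv2.imwrite("pics/s2.png",cv2.resize(s["image"][130:270,220:420,::-1],None,fx=4,fy=4,interpolation=cv2.INTER_CUBIC))
for t in("wide_lip","wide_tip","wide_box"): print(t,[(round(d["score"],2),d["at"]) for d in env.place_of(t,"side")])
E
```

```text
(-150, 110) f [-0.16 -0.16 -0.1 ] t 4.72
(-145, 40) f [-0.02 -0.23 -0.14] t 5.34
[ 0.13604313  0.19144251 -0.11436592]
(-73, 38) f [-0.38 -0.56 -0.57] t 6.8
(-73, 60) f [-1.31  0.18 -0.57] t 7.55
(-66, 95) f [-0.17 -0.5  -0.57] t 8.21
(-60, 115) f [-1.    0.04 -0.57] t 8.57
wide_lip [(0.74, [0.5167, -0.1837, 0.084]), (0.68, [0.6137, -0.4187, 0.0814])]
wide_tip []
wide_box [(0.82, [0.6325, -0.5041, 0.002]), (0.62, [0.6024, -0.1889, -0.0013])]
```

View pics/s2.png

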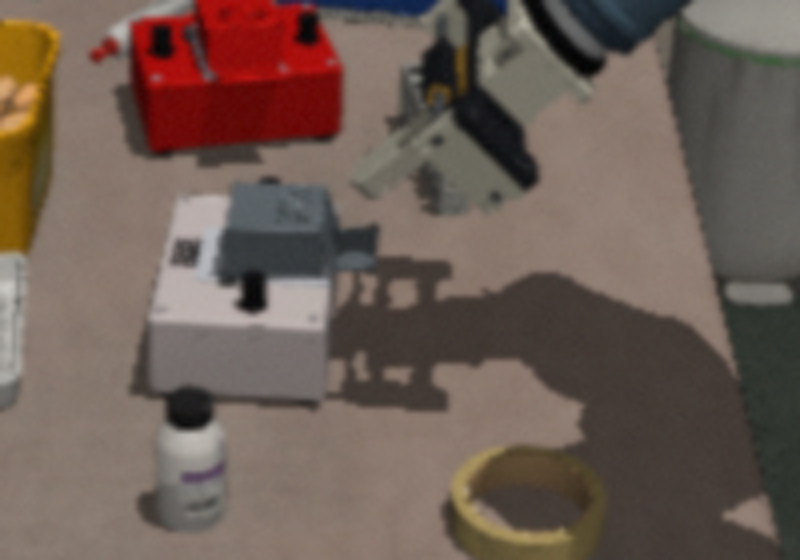

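The guard is still shut in the side view, and the fingertip shows at full-image pixel (311,176), above and behind the lip. I'll check where the TCP should project.

```bash
python3 - <<'E'
from h import *
o=env.observe(); print(o["eef_pos"],W(B,-60,115),o["time"],o["finger_gap"])
s=env.snapshot("side"); print("tcp px",proj(s,o["eef_pos"]),"lip",proj(s,W(B,-88,80)))
z=R.from_rotvec(o["tool_rot"]).as_matrix()[:,2]; print(z)
im=np.ascontiguousarray(s["image"][:,:,::-1]); 
for k,P in enumerate((o["eef_pos"],o["eef_pos"]-.05*z,W(B,-88,80))): cv2.circle(im,tuple(int(round(v)) for v in proj(s,P)[0]),1,(0,255,0) if k else (255,0,255),-1)
a=cv2.resize(im[140:240,250:370],None,fx=4,fy=4,interpolation=cv2.INTER_CUBIC)
s=env.snapshot("wrist"); im=np.ascontiguousarray(s["image"][:,:,::-1]); b=cv2.resize(im[100:400,100:450],(466,400))
cv2.imwrite("pics/c3.png",cv2.resize(np.hstack([a,b]),None,fx=.84,fy=.84))
E
```

```text
[ 0.54515598 -0.18587746  0.11411983] [ 0.54557498 -0.18620125  0.115     ] 8.7667 0.0008770523566454414
tcp px [[303.72033429 180.64815378]] lip [[313.5151962  191.60752574]]
[ 0.70561091 -0.0346649  -0.70775108]
```

View pics/c3.png

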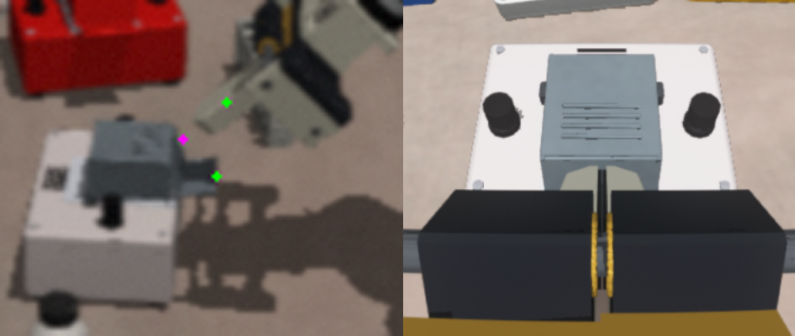

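```bash
python3 - <<'E'
from h import *
o=env.observe(); M=R.from_rotvec(o["tool_rot"]).as_matrix(); p=np.array(o["eef_pos"])
outs=[]
for c,k in(("side",8),("top",8),("wrist",2)):
    s=env.snapshot(c); im=np.ascontiguousarray(s["image"][:,:,::-1]); u=proj(s,p)[0]
    w,h=390//k,290//k; x0,y0=int(u[0]-w/2),int(u[1]-h/2); x0=max(0,min(x0,560-w)); y0=max(0,min(y0,420-h))
    cr=cv2.resize(im[y0:y0+h,x0:x0+w],(390,290),interpolation=cv2.INTER_CUBIC)
    for d,col in((0,(255,0,255)),(10,(0,255,0)),(20,(0,255,255)),(30,(255,255,0))):
        v=(proj(s,p-M[:,2]*d/1e3)[0]+.5-[x0,y0])*[390/w,290/h]; cv2.circle(cr,tuple(int(q) for q in v),3,col,-1); print(c,d,v.round())
    outs.append(cr)
outs.append(outs[0]*0)
cv2.imwrite("pics/c4.png",np.vstack([np.hstack(outs[:2]),np.hstack(outs[2:])]))
E
```

```text
side 0 [205. 153.]
side 10 [226. 136.]
side 20 [248. 119.]
side 30 [270. 102.]
top 0 [205. 153.]
top 10 [205. 175.]
top 20 [205. 196.]
top 30 [205. 218.]
wrist 0 [196. 148.]
wrist 10 [197. 161.]
wrist 20 [197. 176.]
wrist 30 [197. 193.]
```

View pics/c4.png

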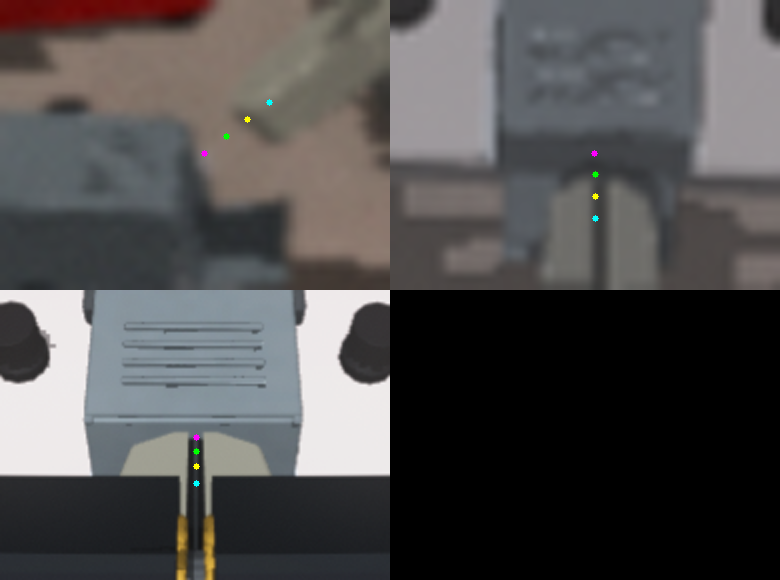

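The three views agree that the shut fingers end about 20 mm behind the reported TCP along the tool axis. The side view shows the end face near (256,124) in its crop against a TCP at (205,153). The top view and the wrist parallax fit the same offset, so my first lift passed in front of the lip. I'll correct by 20.5 mm and redo the lift.

```bash
cat >> h.py <<'E'
OFF=20.5*np.sqrt(.5)
def tip(x,z,*a,**k): print("tip",x,z,end=" "); return go(x+OFF,z-OFF,*a,**k)
E
python3 - <<'E'
from h import *
f0=np.load("f0.npy")
print("start f",np.array(env.observe()["ft_force"])-f0)
ok=tip(-120,130,vel=.2) and tip(-120,42,vel=.2) and tip(-74,42,f0,.1,lim=3,step=23) and tip(-74,65,f0,.1,lim=4,step=12) and tip(-66,95,f0,.1,lim=4,step=16) and tip(-60,115,f0,.1,lim=4)
s=env.snapshot("side"); a=cv2.resize(s["image"][150:240,240:360,::-1],(480,360),interpolation=cv2.INTER_CUBIC)
t=[env.place_of(n,"side") for n in("wide_lip","wide_tip","wide_box")]
for q in t: print([(round(d["score"],2),d["at"]) for d in q])
s=env.snapshot("top"); b=cv2.resize(s["image"][175:265,280:352,::-1],(288,360),interpolation=cv2.INTER_CUBIC)
cv2.imwrite("pics/c5.png",np.hstack([a,b])); print(env.observe()["time"])
E
```

```text
start f [ 0.13282767 -0.31022407 -0.22388946]
tip -120 130 (np.float64(-105.50431098567577), np.float64(115.50431098567577)) f [-0.3   0.48  0.72] t 9.39
tip -120 42 (np.float64(-105.50431098567577), np.float64(27.504310985675772)) f [-0.02  0.29 -0.27] t 10.04
tip -74 42 (np.float64(-59.50431098567577), np.float64(27.504310985675772)) f [-0.09 -1.   -0.72] t 10.8
tip -74 65 (np.float64(-59.50431098567577), np.float64(50.50431098567577)) f [-1.04  0.32 -1.42] t 11.33
tip -66 95 (np.float64(-51.50431098567577), np.float64(80.50431098567577)) f [-0.55 -0.63 -0.96] t 11.94
tip -60 115 (np.float64(-45.50431098567577), np.float64(100.50431098567577)) f [-0.93  0.46  0.17] t 12.3
[(0.61, [0.6114, -0.4199, 0.0823]), (0.59, [0.5434, -0.1828, 0.1391])]
[]
[(0.82, [0.6018, -0.1875, -0.0041]), (0.73, [0.6347, -0.5051, -0.0006])]
12.55
```

View pics/c5.png

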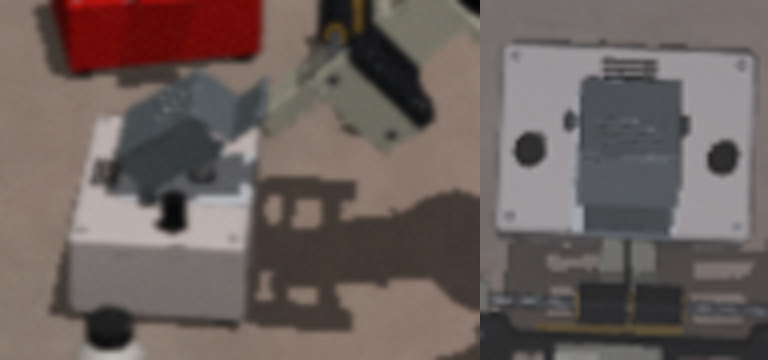

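The guard is now up. The side crop shows the hood open, the finger under the lip near (262,110), and the lip detected at own (-62, 139). Next I'll lower the tip under the foot and push the toggle.

```bash
python3 - <<'E'
from h import *
f0=np.load("f0.npy")
ok=tip(-52,96,f0,.1,lim=3.5,step=8) and tip(-42,94.5,f0,.08,lim=3.5,step=5) and tip(-30,94,f0,.08,lim=3.5,step=4)
s=env.snapshot("side"); a=cv2.resize(s["image"][160:225,250:345,::-1],(760,520),interpolation=cv2.INTER_CUBIC)
for n in("wide_lip","wide_tip","wide_box"): print(n,[(round(d["score"],2),d["at"]) for d in env.place_of(n,"side")])
print("pred tip off/on",W(B,-37,101),W(B,-11,101))
cv2.imwrite("pics/c6.png",a); print(env.observe()["time"])
E
```

```text
tip -52 96 (np.float64(-37.50431098567577), np.float64(81.50431098567577)) f [-0.67 -0.27 -0.75] t 13.3
tip -42 94.5 (np.float64(-27.504310985675772), np.float64(80.00431098567577)) f [-0.98  0.34  0.92] t 14.05
tip -30 94 STOP -15.504310985675774 79.50431098567577 1 3 [-2.93  0.81  8.94]
wide_lip [(0.74, [0.5444, -0.1841, 0.1454]), (0.67, [0.6091, -0.4194, 0.0824])]
wide_tip []
wide_box [(0.79, [0.6049, -0.1877, 0.0013])]
pred tip off/on [ 0.56854624 -0.18735077  0.101     ] [ 0.59451375 -0.18865023  0.101     ]
14.5
```

View pics/c6.png

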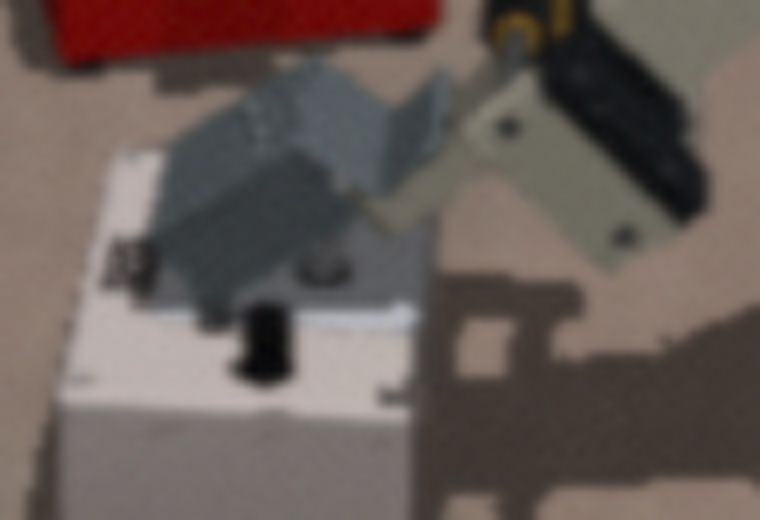

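The wrist read about (-2.9, +8.9) N, which points along the leaning lever's axis. So the tip was riding on the top of the lever instead of pushing its front side. I'll back off, go about 8 mm lower and push again.

```bash
python3 - <<'E'
from h import *
f0=np.load("f0.npy")
ok=tip(-54,97,vel=.1) and tip(-55,86.5,f0,.1,lim=3.5) and tip(-44,86.5,f0,.08,lim=3.5,step=4)  and tip(-31,86.5,f0,.08,lim=3.5,step=3.3)
s=env.snapshot("side"); a=cv2.resize(s["image"][160:225,250:345,::-1],(760,520),interpolation=cv2.INTER_CUBIC)
for n in("wide_lip","wide_tip","wide_box"): print(n,[(round(d["score"],2),d["at"]) for d in env.place_of(n,"side")])
for P in (W(B,-24,70),W(B,-37,101),W(B,-11,101),W(B,-31,86.5)): print(((proj(s,P)[0]-[250,160])*8).round())
cv2.imwrite("pics/c7.png",a); print(env.observe()["time"])
E
```

```text
tip -54 97 (np.float64(-39.50431098567577), np.float64(82.50431098567577)) f [0.   0.06 0.71] t 14.82
tip -55 86.5 (np.float64(-40.50431098567577), np.float64(72.00431098567577)) f [-0.22  0.03 -0.68] t 15.07
tip -44 86.5 (np.float64(-29.504310985675772), np.float64(72.00431098567577)) f [-0.76 -0.17 -1.09] t 15.82
tip -31 86.5 (np.float64(-16.504310985675772), np.float64(72.00431098567577)) f [-0.74 -0.26 -0.76] t 16.82
wide_lip [(0.96, [0.5418, -0.1852, 0.1372]), (0.95, [0.6138, -0.4172, 0.0842])]
wide_tip [(0.36, [0.6031, 0.2142, 0.0028])]
wide_box [(0.76, [0.606, -0.1868, -0.0022]), (0.69, [0.6313, -0.5035, -0.001]), (0.62, [0.6354, 0.0009, -0.0007])]
[322. 268.]
[361. 194.]
[285. 191.]
[343. 229.]
17.025
```

View pics/c7.png

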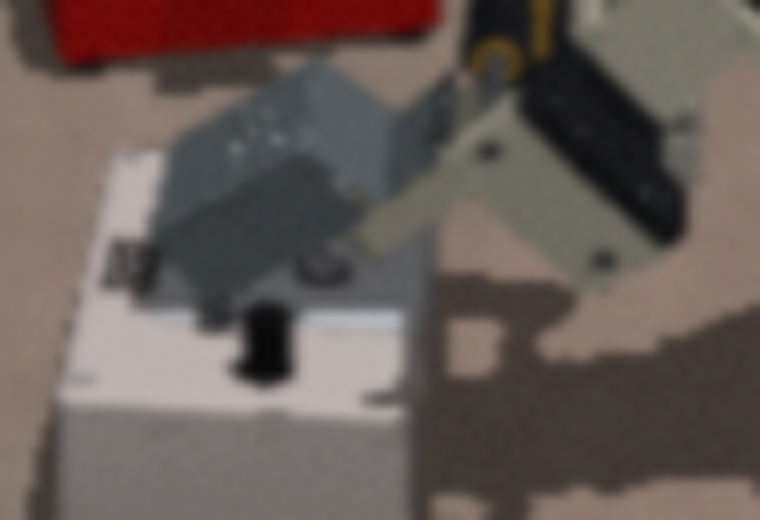

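```bash
python3 - <<'E'
from h import *
f0=np.load("f0.npy")
ok=tip(-26,87.5,f0,.08,lim=3.0,step=1.7)
print(np.array(env.observe()["ft_force"])-f0)
env.hold(.2)
# withdraw along path, keeping guard up on the tip, and look
tip(-52,93,vel=.12); tip(-62,116,vel=.12)
s=env.snapshot("side"); a=cv2.resize(s["image"][165:210,270:320,::-1],(400,360),interpolation=cv2.INTER_CUBIC)
for n in("wide_lip","wide_tip","wide_box"): print(n,[(round(d["score"],2),d["at"]) for d in env.place_of(n,"side")])
for P in (W(B,-24,70),W(B,-37,101),W(B,-11,101)): print(((proj(s,P)[0]-[270,165])*8).round())
s=env.snapshot("wrist"); 
for n in("wide_lip","wide_tip"): print(n,[(round(d["score"],2),d["at"]) for d in env.place_of(n,"wrist")])
cv2.imwrite("pics/c8.png",np.hstack([a,cv2.resize(s["image"][150:350,170:390,::-1],(396,360))])); print(env.observe()["time"])
E
```

```text
tip -26 87.5 (np.float64(-11.504310985675774), np.float64(73.00431098567577)) f [-1.06 -0.16 -0.43] t 18.02
[-1.06036539 -0.16306477 -0.42627263]
tip -52 93 (np.float64(-37.50431098567577), np.float64(78.50431098567577)) f [-1.55  0.01 -0.5 ] t 18.6
tip -62 116 (np.float64(-47.50431098567577), np.float64(101.50431098567577)) f [-1.05 -0.27  0.46] t 18.96
wide_lip [(0.97, [0.5396, -0.1816, 0.1411]), (0.79, [0.6087, -0.417, 0.0813])]
wide_tip []
wide_box [(0.69, [0.6031, -0.1853, -0.0024]), (0.55, [0.5403, -0.1785, 0.1416])]
[162. 228.]
[201. 154.]
[125. 151.]
wide_lip [(0.79, [0.535, -0.1836, 0.1343])]
wide_tip []
19.3083
```

View pics/c8.png

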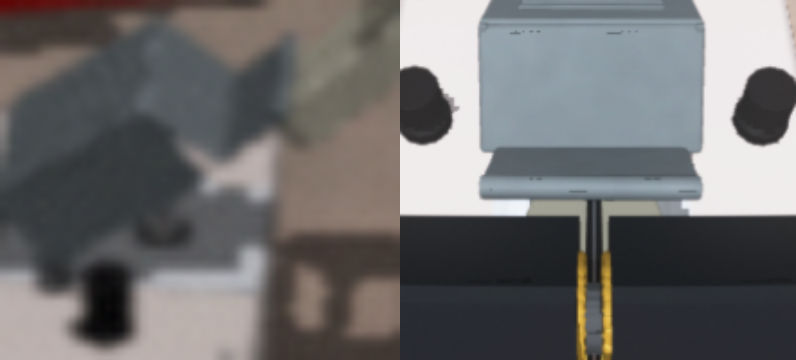

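The viewing budget is used up, so I'll compare pixels numerically. In c8 the area where the off lever's tip would show, just right of the hood wall at crop (210,158), is bright box top. I'll compare it with c5, taken before the push at a similar guard angle, and with a model of where the lever would be visible.

```bash
python3 - <<'E'
from h import *
c5=cv2.imread("pics/c5.png")[:,:480]; b=cv2.cvtColor(cv2.resize(c5,(120,90),interpolation=cv2.INTER_AREA),cv2.COLOR_BGR2GRAY) # origin 240,150
c6=cv2.imread("pics/c6.png"); c6=cv2.cvtColor(cv2.resize(c6,(95,65),interpolation=cv2.INTER_AREA),cv2.COLOR_BGR2GRAY) #250,160
s=env.snapshot("side"); g=cv2.cvtColor(s["image"],cv2.COLOR_RGB2GRAY)
print("cols 286..306 rows 180..196")
print("before\n",b[30:46,46:66]); print("now\n",g[180:196,286:306])
cs=[W(B,-24-k*np.sin(.4),70+k*np.cos(.4)) for k in (10,20,28)]; print(proj(s,cs).round(1))
cs=[W(B,-24+k*np.sin(.4),70+k*np.cos(.4)) for k in (10,20,28)]; print(proj(s,cs).round(1))
E
```

```text
cols 286..306 rows 180..196
before
 [[ 62  60  60  64  72  82  89  90  90  90  90  88  79  70  66  67  68  73
   73  80]
 [ 58  57  58  57  64  70  82  89  92  92  90  88  77  69  68  73  82  92
   89  86]
 [ 61  59  57  58  60  69  82  93  95  93  91  86  77  70  73  89 117 133
  119  94]
 [ 59  59  58  58  59  66  85 103 107 101  94  86  79  85 103 131 154 158
  134 105]
 [ 59  59  57  59  59  60  72  95 107 105 102  94  93 117 148 166 172 163
  135 112]
 [ 59  58  59  59  58  57  60  70  77  90 112 120 126 153 171 178 177 162
  132 115]
 [ 58  57  58  57  58  57  56  57  63  89 130 155 164 172 176 178 176 161
  130 115]
 [ 57  58  58  57  58  58  57  57  69 105 147 164 165 165 168 175 177 162
  129 115]
 [ 58  59  59  58  58  58  58  58  76 114 140 135 128 128 140 165 175 160
  127 116]
 [ 56  58  58  57  58  58  60  63  77  98 109 102  98 100 119 156 162 140
  117 115]
 [ 58  57  58  58  60  62  67  73  83  91  92  92  90  93 109 135 130 107
  100 113]
 [ 59  58  59  60  64  68  69  75  84  90  89  90  91  91  98 105  99  87
   94 112]
 [ 61  55  56  60  67  69  64  71  84  91  9
[... 1054 characters left out ...]
9
  127 116]
 [ 57  58  59  58  59  62  66  71  82  96 109 113 104  98 103 125 148 138
  116 115]
 [ 60  59  60  60  63  71  84  86  91  92  91  92  92  92 106 128 124 104
  100 114]
 [ 56  57  60  63  64  73  81  86  90  92  92  92  92  90  96 106  97  86
   92 113]
 [ 56  54  62  68  68  65  67  74  86  92  92  92  91  94  93  92  89  82
   93 112]
 [ 68  52  55  65  66  62  55  60  80  90  93  92  91  91  90  90  87  79
   91 109]
 [ 76  54  48  54  59  54  47  58  81  91  92  93  93  92  94  94  90  78
   89 100]
 [ 87  69  58  57  54  53  62  71  86  92  92  91  92  98 111 115 106  83
   74  73]]
[[291.7 190.8]
 [293.1 188.1]
 [294.3 185.8]]
[[288.9 190.7]
 [287.5 187.8]
 [286.3 185.5]]
```

Before the push, dark lever pixels showed at about (294,185) and (292,190), where the off lever projects. They are gone now, with the guard at the same angle, and the stem's brightness has moved to the on side at about (289,192). The push also went to where the lever is fully over, so the toggle is over. I'll lower the guard back along the entry path and withdraw.

```bash
python3 - <<'E'
from h import *
f0=np.load("f0.npy")
tip(-68,90,vel=.12); tip(-74,60,vel=.12); tip(-75,42,vel=.12); tip(-125,42,vel=.12); tip(-150,150,vel=.2); tip(-190,230,vel=.2)
env.hold(.3)
for c in("side","top","wrist"):
    s=env.snapshot(c)
    for n in("wide_lip","wide_box","narrow_box","bottle","tape_roll","carrier"): print(c,n,[(round(d["score"],2),np.round(d["at"],3).tolist()) for d in env.place_of(n,c)][:3])
    if c=="top":
        g=cv2.cvtColor(s["image"],cv2.COLOR_RGB2GRAY); sub=(g[175:255,275:360]<70).astype(np.uint8)
        n,l,st,cc=cv2.connectedComponentsWithStats(sub); print([(cc[i]+[275,175]).round(1).tolist() for i in range(1,n) if 25<st[i,4]<70])
    if c=="side":
        a=cv2.cvtColor(cv2.imread("pics/side0.png"),cv2.COLOR_BGR2GRAY).astype(int); b=cv2.cvtColor(s["image"],cv2.COLOR_RGB2GRAY).astype(int)
        d=abs(a-b)[170:235,250:320]; print("diff box side",d.max(),(d>25).sum(),np.argwhere(d>25)[:10].tolist())
print(env.observe()["time"])
E
```

```text
tip -68 90 (np.float64(-53.50431098567577), np.float64(75.50431098567577)) f [ 0.06  0.94 -0.32] t 19.73
tip -74 60 (np.float64(-59.50431098567577), np.float64(45.50431098567577)) f [-2.69  0.3  -0.18] t 20.14
tip -75 42 (np.float64(-60.50431098567577), np.float64(27.504310985675772)) f [ 0.84 -0.26 -0.48] t 20.44
tip -125 42 (np.float64(-110.50431098567577), np.float64(27.504310985675772)) f [ 0.8   0.4  -0.19] t 21.01
tip -150 150 (np.float64(-135.50431098567577), np.float64(135.50431098567577)) f [0.32 0.17 0.05] t 21.76
tip -190 230 (np.float64(-175.50431098567577), np.float64(215.50431098567577)) f [ 0.47 -0.49  0.09] t 22.36
side wide_lip [(0.92, [0.52, -0.184, 0.085])]
side wide_box [(0.93, [0.634, -0.503, 0.001]), (0.56, [0.606, -0.185, -0.002])]
side narrow_box [(0.61, [0.605, 0.217, 0.003])]
side bottle [(0.89, [0.633, 0.005, -0.001])]
side tape_roll [(0.69, [0.422, 0.005, -0.002])]
side carrier []
diff box side 7 0 []
top wide_lip []
top wide_box [(0.84, [0.635, -0.511, 0.001]), (0.76, [0.607, -0.188, 0.001])]
top narrow_box [(0.78, [0.605, 0.216, -0.001])]
top bottle [(0.58, [0.636, 0.006, 0.001])]
top tape_roll [(0.72, [0.42, 0.002, 0.0]), (0.7, [0.469, -0.431, 0.002])]
top carrier [(0.75, [0.464, -0.431, 0.002])]
[[291.9, 211.8], [340.2, 214.0]]
wrist wide_lip [(0.76, [0.613, -0.422, 0.082]), (0.67, [0.514, -0.185, 0.078])]
wrist wide_box [(0.97, [0.607, -0.188, 0.002]), (0.8, [0.634, -0.508, 0.002])]
wrist narrow_box []
wrist bottle [(0.73, [0.632, 0.003, 0.002])]
wrist tape_roll []
wrist carrier [(0.8, [0.467, -0.433, -0.0])]
23.7083
```

```bash
python3 -c "
from workcell import env
print(env.sign_off(), env.observe()['time'])"
```

```text
the job is handed in; nothing more can be done
the job is handed in; nothing more can be done
```

I lifted the wide white box's guard by its lip, pushed the toggle over towards the back and let the guard drop shut. I then handed the job in at about 24 s of the 40 s. The toggle's final position is inferred, because I never saw it directly.

**What went wrong on the way:**
- **First lift missed:** the shut fingers end about 20 mm short of the reported TCP, so the tip passed in front of the lip. The cameras showed this and I corrected for it.
- **First push rode on the lever's top:** the wrist read about 9 N, so I backed off, went 8 mm lower and pushed again. That second push stayed at about 1 N.

**Last checks:**
- **Guard:** it is shut again, and the lip was found back at its starting position.
- **Wide box:** it has not moved. The side view of the box matches the first picture (largest difference 7 grey levels), and the post pixels agree to 0.1 px.
- **Narrow box, bottle, tape roll and carrier:** all were found within a few millimetres of where they began, except that the carrier was missed in the side view. The tip box went unchecked, but the arm never went near it.
- **Toggle:** the detector never found the lever tip. With the guard still raised, the dark pixels where the off lever showed before the push had gone. The push also went past the point where the lever falls over by itself, though by little if the fingers end 5 mm further back than I estimated.

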